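Reverse the ratchet, open the glue press and take out the matching lure body

TASK

Flip the small red thumb lever on the glue press's ratchet over to the loosening side, then swing the ratchet handle to and fro until the press screw has backed off at least half a turn counter-clockwise (seen from above) and its platen stands clear of the glued lure bodies. Then draw out the one wooden body that has the same outline as the painted lure in the near plywood tray and lay it flat in that tray beside the lure. Leave the other two bodies lying in the press, and do not shove the painted lures or knock the bottles or the small black lamp.

Things in the scene. Friction and masses are not known exactly. Their poses are not given: they have to be found in the camera images.
- press: Small dark-green bench screw press, fixed. Origin on the desk under the vertical screw's axis; +x points away from the robot at yaw 0, +y left. Base plate x -60 to +70, y -131 to +131, 14 mm thick. Two 20 mm posts at y = -115 and +115 rise to z 140. A crossbeam x -22 to +22 lies at z 76 to 98. Three lure bodies lie on the base under the platen at y = -64, 0 and +64, in any order, noses to -x (mm).
- platen_front (a point): Middle of the platen's lower front edge (press x -30 mm, z 38 mm at the start). The platen is 60 mm deep (press x -30 to +30) and 200 mm wide, pressed on the bodies by springs; the bodies stick out 80 mm in front of it and 50 mm in front of the base plate. Platen, screw and ratchet rise 2.55 mm per rad of screw; the first 2 mm only relaxes the springs.
- screw (a joint): Turn of the press screw in rad, counter-clockwise from above positive: 0 = tight (start; it goes no tighter), up to 6.0. It stays where it is left (friction 0.6 N m). Half a turn (3.14) lifts the platen about 6 mm clear of the bodies.
- ratchet (a joint): Swing of the ratchet handle about the screw's axis in rad: 0 = handle along the press's -x (to the robot), positive = counter-clockwise from above (to the robot's right), limits -1.35 and 1.35. It stays where it is left (friction 0.35 N m). The wheel has 16 teeth: up to 0.4 rad of a working stroke is lost before the pawl bites, so one swing is not enough for half a turn.
- ratchet_grip (a point): Centre of the black rubber grip with red rings, on the handle's centre line 140 mm from the screw's axis, 118 mm high at the start. The handle is a level round bar of 19 to 21 mm that runs out radially from 60 to 184 mm; below it is free down to the lure bodies' tops at 38 mm.
- lever (a joint): Thumb lever on the ratchet's neck, rad, counter-clockwise from above positive, limits -0.18 and 0.18; pivot 36 mm from the screw's axis along the handle. Negative (start): the handle drives the screw clockwise (tighter) and runs free the other way. Positive: it drives counter-clockwise (looser) and runs free clockwise. Over to the stop is about 0.17; it takes 2.5 N at the tab and stays where left.
- lever_tip (a point): Centre of the lever's upright red tab: 16 mm long along the handle, 6 mm thick, 21 mm high (10 mm of it below this point); 79 mm from the screw's axis and 43 mm from the lever's pivot. The ratchet's neck lies 14 mm below this point. At the start the tab is 8 mm to the clockwise side of the handle's middle line; it goes to 8 mm on the other side.
- blank_minnow: Unpainted two-layer wooden lure body (dark below, light above), 140 mm long, 24 mm thick, flat above and below: slim, 30 mm wide, tapering evenly to a rounded point at the nose; 27 mm where gripped. Origin at the centre of its underside, nose at its -x end, sticking out of the press. Grip it across its width 50 mm from the origin toward the nose. About 60 g.
- blank_popper: Unpainted two-layer wooden lure body (dark below, light above), 140 mm long, 24 mm thick, flat above and below: blunt, with a flat flared nose face 38 mm wide, then 30 mm wide and tapering to the tail; 30 mm where gripped. Origin at the centre of its underside, nose at its -x end, sticking out of the press. Grip it across its width 50 mm from the origin toward the nose. About 60 g.
- blank_shad: Unpainted two-layer wooden lure body (dark below, light above), 140 mm long, 24 mm thick, flat above and below: deep-bodied, a fat rounded front 41 mm wide, then a narrow wrist and a flared tail; 41 mm where gripped. Origin at the centre of its underside, nose at its -x end, sticking out of the press. Grip it across its width 50 mm from the origin toward the nose. About 60 g.
- pattern_minnow: Finished painted lure with the same outline and size as blank_minnow, lying on its side (silver with a dark blue flank). Origin at the centre of its underside, nose at -x. One of the three patterns lies in the near tray (tray) as the sample, the other two in the tray at the back.
- pattern_popper: Finished painted lure with the same outline and size as blank_popper, lying on its side (white with a red flank). Origin at the centre of its underside, nose at -x. One of the three patterns lies in the near tray (tray) as the sample, the other two in the tray at the back.
- pattern_shad: Finished painted lure with the same outline and size as blank_shad, lying on its side (yellow with a green flank). Origin at the centre of its underside, nose at -x. One of the three patterns lies in the near tray (tray) as the sample, the other two in the tray at the back.
- tray: Near plywood tray, fixed, open at the top, 190 mm (x) by 210 mm (y), rim 16 mm high, walls and floor 5 mm thick; origin at the centre of its underside. The sample lure lies lengthwise about 50 mm to its +y side, the -y half is free. The pattern whose origin is within 100 mm of this origin is the sample.
- glue_bottle: Bystander: small standing glue bottle, 23 mm wide, 72 mm high; origin at its foot.
- cement_bottle: Bystander: small standing bottle with a black cap, 26 mm wide, 58 mm high; origin at its foot.
- uv_lamp: Bystander: black standing curing lamp, 29 mm wide, 72 mm high; origin at its foot.

How it is judged:
On the way, in this order (a step that is already met when the one before it is completed fails the run):
1. the thumb lever is flipped over to the loosening side before the screw is turned (value of joint lever above 0.12 rad and value of joint screw below 0.5 rad), for 0.2 s.
2. the screw is backed off at least half a turn with the ratchet handle (value of joint screw above 3 rad), for 0.2 s.
At the end, for the whole second after the job is handed in: The wooden body with the sample's outline lies flat on the floor of the near tray (underside within 5 mm of the floor, tilted less than 0.1 rad, at rest), the other two bodies are within 25 mm of where they lay in the press, and the screw is still backed off by 3.0 rad or more ((horizontal distance between pattern_minnow and tray above 0.15 m or (x of blank_minnow in the frame of tray between -0.08 and 0.08 m and y of blank_minnow in the frame of tray between -0.09 and 0.09 m and z of blank_minnow in the frame of tray below 0.01 m and angle between blank_minnow's own z axis and vertical below 0.1 rad and linear speed of blank_minnow below 0.02 m/s and distance of each of blank_popper, blank_shad from where it was at the start of the episode below 0.025 m)) and (horizontal distance between pattern_popper and tray above 0.15 m or (x of blank_popper in the frame of tray between -0.08 and 0.08 m and y of blank_popper in the frame of tray between -0.09 and 0.09 m and z of blank_popper in the frame of tray below 0.01 m and angle between blank_popper's own z axis and vertical below 0.1 rad and linear speed of blank_popper below 0.02 m/s and distance of each of blank_minnow, blank_shad from where it was at the start of the episode below 0.025 m)) and (horizontal distance between pattern_shad and tray above 0.15 m or (x of blank_shad in the frame of tray between -0.08 and 0.08 m and y of blank_shad in the frame of tray between -0.09 and 0.09 m and z of blank_shad in the frame of tray below 0.01 m and angle between blank_shad's own z axis and vertical below 0.1 rad and linear speed of blank_shad below 0.02 m/s and distance of each of blank_minnow, blank_popper from where it was at the start of the episode below 0.025 m)) and value of joint screw above 3 rad); the robot touches nothing.
It fails at once if a wooden body is dragged or pushed in the press (more than 15 mm) while the screw has backed off less than 1.5 rad (value of joint screw below 1.5 rad and distance of any of blank_minnow, blank_popper, blank_shad from where it was at the start of the episode above 0.015 m).
It fails at once if a painted pattern lure is shoved more than 30 mm (distance of any of pattern_minnow, pattern_popper, pattern_shad from where it was at the start of the episode above 0.03 m).
It fails at once if a bottle or the curing lamp is knocked over or shoved more than 40 mm (angle between any of glue_bottle, cement_bottle, uv_lamp's own z axis and vertical above 0.6 rad or distance of any of glue_bottle, cement_bottle, uv_lamp from where it was at the start of the episode above 0.04 m).
It also fails if it takes over 72 s, if anything falls off the work surface, if the arm or the gripper's body presses on something with over 40 N, if the wrist force passes 120 N, or if a joint passes its speed limit or range.

ROBOT

A 7-joint arm with a two-finger parallel gripper is mounted at the origin on a cart in front of the work surface, level with it; the furniture and walls round the work are solid. World frame = base frame: x ahead of the robot, y to its left, z up, the work surface at z = 0. Lengths are in m, angles in rad, forces in N, time in s.
With the tool pointing down it reaches from about 0.35 to 0.9 m from the base axis. Payload 19.9 kg.
Tool frame: the origin (TCP) lies between the finger pads; the fingertips stand 19 mm ahead of it and the grasp point (between the pads) is the TCP; z points along the fingers, y is the line along which they close (so a half turn about z gives the same grasp; the last joint's range is limited). The gripper opens to 94 mm and grips with 3 to 60 N. Pads are 16 mm wide; open, the fingers measure 119 mm over their backs; the gripper's body (75 mm by 177 mm) begins 78 mm behind the grasp point.
Start: joints at [1.198, 0.417, -0.01, 1.614, 0.005, 1.111, -0.053], TCP at [0.203, -0.591, 0.224] pointing down, gripper open.
Joint ranges: [-2.81, 2.81], [-0.39, 2.02], [-1.27, 1.25], [0.06, 2.57], [-1.19, 4.33], [0.19, 2], [-2.82, 2.82]. Speed limits (rad/s): [1.89, 1.89, 2.39, 2.39, 3.01, 3.01, 3.01].

INTERFACE

Orientations are given as a 3x3 rotation matrix whose columns are the frame's x, y, z axes.
In Python, from rig import robot gives the robot as it stands. Calls block until the motion is done:
- robot.move_ptp(position, orientation): joint-space move of the TCP to a pose.
- robot.move_linear(position, velocity=0.15, frame=None, threshold=None): straight line of the TCP; frame=None keeps the orientation; velocity is the mean speed in m/s. With threshold (N) it stops when the force on the tool has changed by that much, and returns True; else False.
- robot.goto_joints(angles): joint-space move.
- robot.gripper_to(opening): finger opening in m; the grip force is fixed at half the most; returns when the fingers have stopped.
- robot.pause(seconds).
- robot.ik(position, orientation): joint angles nearest the present ones, or None.
- robot.get_state(): the state.
- robot.grab_frame(name): name is "scene" or "top" or "wrist"; returns the picture (384x512x3 uint8, red, green, blue); there is no depth.
- robot.camera_info(name): a dict with "fx", "fy", "cx", "cy" (pixels), "rvec" (rotation vector, rad) and "tvec" (3), from world to camera coordinates, as OpenCV has them. Camera axes: x right, y down, z forward; pixel columns grow to the right and rows downward; lengths in m; the calibration is good to about 2 mm. A picture is of the moment at which its call begins: read the wrist's pose just before it. camera_info takes no time and is no camera call; for the wrist camera it gives the pose at the moment of the call.
A pose or a line that the arm cannot do raises robot.PlanningError and nothing moves.
- robot.sign_off(): hands the job in; it is judged then, once.
The state is a dict: "time": time; "qpos": joint angles; "joint_vel": joint speeds; "effort": joint torques, N m; "ee_pos": TCP position; "tool_rot": TCP orientation; "force": force on the tool from outside, world axes, zero at the start; "moment": the same for the moment, N m; "opening": finger opening in m; "grasp_force": force on a finger pad.
Only numpy, scipy, OpenCV 4.12 (cv2) and the standard library are available. Lean on these libraries where they do the work, as an engineer would, in place of code of your own. Each camera call takes 0.05 s, during which the arm holds its last target. There are 200 camera calls.

## Working session

There is one attempt and no reset: what is moved stays moved. The work goes in short steps, each a Python script; the robot and the scene stay as the last script left them, time stands still between calls to the robot, and variables do not carry over. Pictures are saved under pics/ and viewed, at most 13 in all, crops included, and the job is handed in when it is done.

```bash
ls; mkdir -p pics; python3 - <<'E'
from rig import robot
import cv2,numpy as np
for n in("scene","top"):
    im=robot.grab_frame(n); cv2.imwrite(f"pics/{n}0.png",im[:,:,::-1]); print(n,robot.camera_info(n))
s=robot.get_state();print(s['time'],s['ee_pos'],s['tool_rot'],s['opening'])
E
```

```text
pics
scene {'fx': 352.84328884974025, 'fy': 352.84328884974025, 'cx': 254.91531696711928, 'cy': 192.45462668229783, 'rvec': array([ 1.85429093, -1.02379872,  0.6005215 ]), 'tvec': array([-0.24259802,  0.3459625 ,  0.51554769])}
top {'fx': 433.5787198861118, 'fy': 433.5787198861118, 'cx': 259.7959471548535, 'cy': 190.38169991388972, 'rvec': array([ 2.08645171, -2.15358258,  0.15196526]), 'tvec': array([0.10975977, 0.60819097, 1.21412964])}
0.1 [ 0.20287514 -0.5908288   0.22389645] [[ 9.45787266e-01  3.24786471e-01 -4.42466609e-04]
 [ 3.24786758e-01 -9.45786753e-01  9.89464946e-04]
 [-9.71142296e-05 -1.07953064e-03 -9.99999413e-01]] 0.09425056660196522
```

View pics/top0.png

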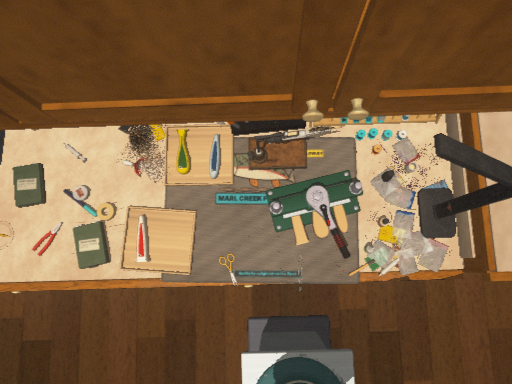

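View pics/scene0.png

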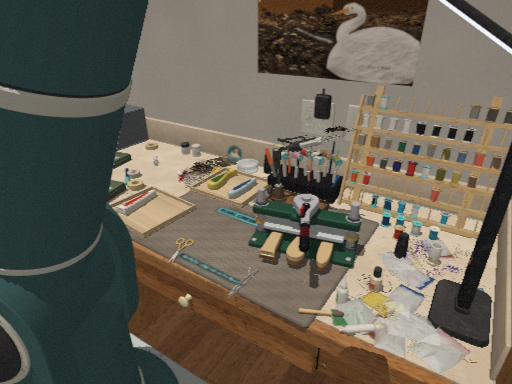

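The top view shows the near tray at about (158,240), holding a white and red lure (popper). The press is at (317,200), with its handle toward (345,250). I'll zoom in on the press and the tray.

```bash
cat > h.py <<'E'
import numpy as np,cv2
from rig import robot
def cam(n):
    c=robot.camera_info(n);R=cv2.Rodrigues(np.array(c['rvec']))[0];K=np.array([[c['fx'],0,c['cx']],[0,c['fy'],c['cy']],[0,0,1]]);return K,R,np.array(c['tvec'])
def ray(n,uv,C=None):
    K,R,t=C or cam(n);return -R.T@t,R.T@np.linalg.inv(K)@np.array([uv[0],uv[1],1.])
def onz(n,uv,z,C=None):
    o,d=ray(n,uv,C);return o+d*(z-o[2])/d[2]
def proj(n,p,C=None):
    K,R,t=C or cam(n);q=K@(R@np.array(p,float)+t);return q[:2]/q[2]
E
python3 - <<'E'
from h import *
im=cv2.imread('pics/top0.png')
a=cv2.resize(im[165:270,255:375],None,fx=5,fy=5,interpolation=cv2.INTER_CUBIC)
b=cv2.resize(im[200:280,118:203],None,fx=2,fy=2,interpolation=cv2.INTER_CUBIC)
o=np.zeros((525,800,3),np.uint8);o[:,:600]=a;o[:160,600:770]=b
cv2.imwrite('pics/crop1.png',o)
for p in [(0,0,0),(.5,0,0),(.5,.3,0),(.5,-.3,0)]:print(p,proj('top',p),proj('scene',p))
print(ray('top',(0,0))[0],ray('scene',(0,0))[0])
for n,p,z in [('postL',(275,209),.14),('postR',(357,188),.14),('hub',(317,193),.13)]:print(n,onz('top',p,z))
E
```

```text
(0, 0, 0) [298.99233767 407.57321827] [ 88.88007935 429.23300567]
(0.5, 0, 0) [291.57142518 228.98444612] [265.41738433 250.11139004]
(0.5, 0.3, 0) [191.89530746 232.12728076] [177.28079793 216.77389527]
(0.5, -0.3, 0) [392.3666752  225.80632471] [387.63785095 296.34104713]
[0.39647789 0.05981651 1.30202977] [-0.11217515 -0.36605349  0.54566918]
postL [0.54410584 0.04880067 0.14      ]
postR [ 0.59398031 -0.17473315  0.14      ]
hub [ 0.58557144 -0.06736866  0.13      ]
```

View pics/crop1.png

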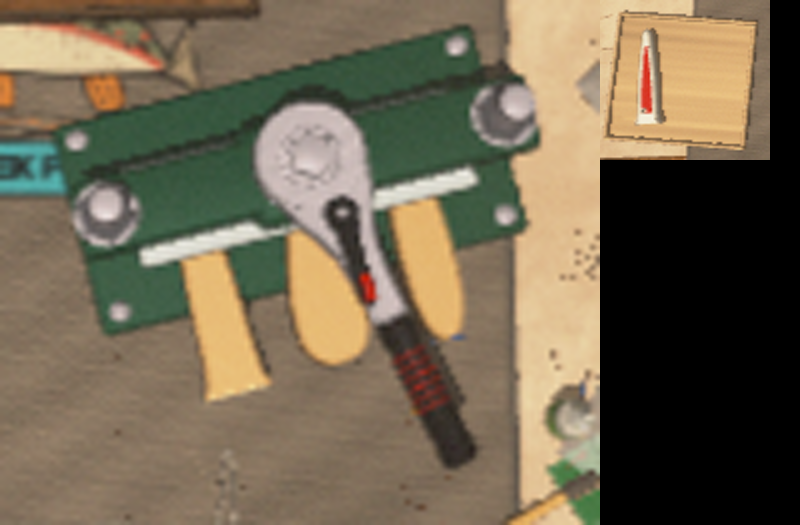

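The crop shows the popper as the left-hand (+y) body, with its flared nose at crop (238,392). The shad is in the middle and the minnow on the right. The lever tab is at crop (367,290), on the left (clockwise) side of the handle. Next I'll fit the poses of the press, handle and tray.

```bash
python3 - <<'E'
from h import *
im=cv2.imread('pics/top0.png')
T=lambda u,v:(255+(u-2)/5,165+(v-2)/5)
def P(n,uv,z): p=onz('top',uv,z);return p
# press: points in press frame unknown bolts; use rect symmetry: posts
L=P('',T(106,203),.14);R=P('',T(516,103),.14)
print('posts',L,R,np.linalg.norm(L-R)); m=(L+R)/2;d=L-R;print('axis',m,'yaw',np.arctan2(-d[0],d[1]))
B=[P('',T(*q),.016) for q in [(76,140),(456,45),(506,215),(118,312)]]
print('bolts mean',np.mean(B,0),'sizes',np.linalg.norm(B[0]-B[1]),np.linalg.norm(B[1]-B[2]))
d=B[0]-B[1]+B[3]-B[2];yb=np.arctan2(-d[0],d[1]);print('yaw bolts',yb)
print('green hub',P('',T(312,153),.14))
tip=P('',T(458,455),.118);print('handle tip',tip,'tab',P('',T(367,288),.135))
g=P('',T(421,378),.12);print('grip',g)
# popper nose
print('nose corners',P('',T(207,398),.038),P('',T(270,380),.038))
# scene red tab & grip
for n,c in(('top',(255,375,165,270)),('scene',(240,370,180,270))):
    i=cv2.imread(f'pics/{n}0.png');h=cv2.cvtColor(i,cv2.COLOR_BGR2HSV)
    k=((h[...,0]<8)|(h[...,0]>172))&(h[...,1]>150)&(h[...,2]>90);q=np.zeros_like(k);x0,x1,y0,y1=c;q[y0:y1,x0:x1]=k[y0:y1,x0:x1]
    N,l,s,ce=cv2.connectedComponentsWithStats(q.astype(np.uint8),connectivity=8)
    for j in range(1,N):print(n,s[j],ce[j])
# tray: mask by hue edges
print('tray corners rim')
g=cv2.cvtColor(im,cv2.COLOR_BGR2HSV)
TT=lambda u,v:(118+(u-600)/2,200+v/2)
C=[P('',TT(*q),.016) for q in [(620,12),(757,21),(745,147),(608,135)]]
for c in C:print(c)
print('mean',np.mean(C,0));d=C[0]-C[1]+C[3]-C[2];print('yaw',np.arctan2(-d[0],d[1]),np.linalg.norm(C[0]-C[1]),np.linalg.norm(C[1]-C[2]))
# lamp arm
o,dd=ray('top',(437,140))
for z in(.3,.4,.5,.6,.7,.8,.9):
    p=onz('top',(437,140),z);print(z,p,proj('scene',p),proj('scene',onz('top',(505,170),z)))
E
```

```text
posts [0.55436736 0.04627947 0.14      ] [ 0.60159161 -0.17739805  0.14      ] 0.2286083092705927
axis [ 0.57797949 -0.06555929  0.14      ] yaw 0.20807087671835572
bolts mean [ 0.5830444  -0.06498352  0.016     ] sizes 0.23608544289303188 0.10656604657178873
yaw bolts 0.2137455501595886
green hub [ 0.57793506 -0.065974    0.14      ]
handle tip [ 0.41460057 -0.13805097  0.118     ] tab [ 0.50437923 -0.09216824  0.135     ]
grip [ 0.4562171  -0.12043117  0.12      ]
nose corners [ 0.45266251 -0.00920278  0.038     ] [ 0.4618869 -0.0459981  0.038    ]
top [268 170   1   1   1] [268. 170.]
top [282 175   5   3   5] [284. 176.]
top [327 220   3   5  12] [328.08333333 221.91666667]
top [334 235   5   3   5] [336.  235.8]
top [336 238   2   1   2] [336.5 238. ]
top [337 238   5   3   5] [339.  239.2]
top [338 241   3   2   3] [339.         241.66666667]
top [342 240   1   1   1] [342. 240.]
top [338 243   5   5  10] [340.3 244.8]
scene [351 180   1   1   1] [351. 180.]
scene [353 180   2   2   4] [353.5 180.5]
scene [363 180   6   4  21] [365.38095238 181.47619048]
scene [300 206   5  10 
[... 547 characters left out ...]
76
0.3 [ 0.67535153 -0.33794044  0.3       ] [454.18220814 139.38535373] [548.88619069 168.77831512]
0.4 [ 0.64752066 -0.29824532  0.4       ] [442.53514937  89.38171015] [530.90552494 106.97099345]
0.5 [ 0.61968978 -0.25855019  0.5       ] [429.04091654  31.44770101] [510.40255111  36.49340849]
0.6 [ 0.59185891 -0.21885507  0.6       ] [413.22223156 -36.46574409] [486.80649553 -44.61643565]
0.7 [ 0.56402804 -0.17915995  0.7       ] [ 394.42189264 -117.18015149] [ 459.36032064 -138.96080436]
0.8 [ 0.53619716 -0.13946482  0.8       ] [ 371.7091682  -214.69137735] [ 427.03799477 -250.0666121 ]
0.9 [ 0.50836629 -0.0997697   0.9       ] [ 343.72096505 -334.85151074] [ 388.41336904 -382.83614906]
```

```bash
cat >> h.py <<'E'
AX=np.array([.578,-.066]);YAW=.209
def Rz(p): c,s=np.cos(p),np.sin(p);return np.array([[c,s,0],[s,-c,0],[0,0,-1.]])
def pol(a,r,t=0.):  # ratchet angle, radius, tangential offset (ccw +)
    th=a+YAW;return AX-r*np.array([np.cos(th),np.sin(th)])+t*np.array([np.sin(th),-np.cos(th)])
def at(xy,z):return np.array([xy[0],xy[1],z])
E
python3 - <<'E'
from h import *
A=np.array([ray('top',(328.08,221.9)),ray('scene',(301.8,210.1))])
o1,d1=A[0];o2,d2=A[1]
k=np.linalg.lstsq(np.c_[d1,-d2],o2-o1,rcond=None)[0];print('tab',o1+k[0]*d1,o2+k[1]*d2, pol(.21,.0785,-.008))
gp,=[ [ (338.3,240)] ];
R=Rz(.42)
robot.move_ptp(np.array([.25,-.40,.28]),R)
robot.move_ptp(at(pol(.21,.079,-.008),.21),R); robot.gripper_to(.045)
s=robot.get_state();print(s['time'],s['ee_pos'],s['force'],s['qpos'])
im=robot.grab_frame('wrist');cv2.imwrite('pics/w1.png',im[:,:,::-1]);print(robot.camera_info('wrist'))
for z in(.12,.13,.14):print(z,proj('wrist',at(pol(.21,.0785,-.008),z)))
im=robot.grab_frame('scene');cv2.imwrite('pics/s1.png',im[:,:,::-1])
E
```

```text
tab [ 0.5043724  -0.09129767  0.14365659] [ 0.50395578 -0.09056256  0.14352189] [ 0.50303577 -0.09062953]
3.325 [ 0.50256959 -0.0908198   0.20999977] [0.30011107 0.14045571 0.71566328] [ 0.56326212  0.26578384 -0.51740838  1.89619218  0.15324007  1.01836712
 -1.17055958]
{'fx': 296.0995030334221, 'fy': 296.0995030334221, 'cx': 251.43297318348885, 'cy': 191.88914682606583, 'rvec': array([-2.4298406 ,  1.57592742,  0.22530586]), 'tvec': array([-0.28849098,  0.37956261,  0.49642034])}
0.12 [250.61252921 200.36150648]
0.13 [250.57290096 203.94287259]
0.14 [250.53015215 207.80625618]
```

View pics/w1.png

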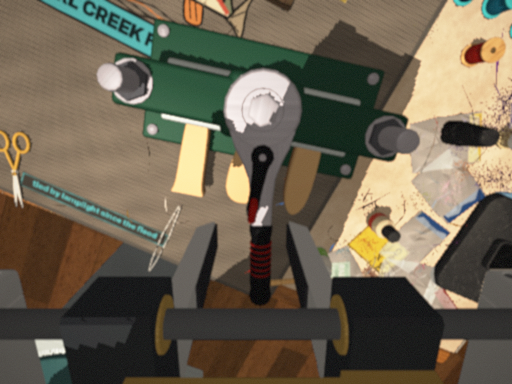

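The wrist view shows the tab at (253,210), left of the handle line and between the open fingers. Next I lower the fingers around it and flip the lever.

```bash
python3 - <<'E'
from h import *
a=.21
robot.move_linear(at(pol(a,.079,-.008),.157),.1)
print(robot.get_state()['force'],robot.get_state()['opening'])
robot.move_linear(at(pol(a,.079,.030),.157),.05)
s=robot.get_state();print(s['time'],s['ee_pos'],s['force'])
robot.pause(.25)
robot.move_linear(at(pol(a,.079,.015),.157),.1)
robot.move_linear(at(pol(a,.079,.0),.21),.15)
im=robot.grab_frame('wrist');C=cam('wrist');cv2.imwrite('pics/w2.png',im[:,:,::-1])
print(proj('wrist',at(pol(a,.0785,-.008),.143)),proj('wrist',at(pol(a,.0785,.008),.143)))
h=cv2.cvtColor(im,cv2.COLOR_RGB2HSV);k=((h[...,0]<8)|(h[...,0]>172))&(h[...,1]>150)&(h[...,2]>70);k[:, :200]=0;k[:,310:]=0;k[:150]=0;k[300:]=0
N,l,s,ce=cv2.connectedComponentsWithStats(k.astype(np.uint8))
for j in range(1,N):
  if s[j][4]>10:print(s[j],ce[j])
cv2.imwrite('pics/w2c.png',cv2.resize(im[60:320,150:360,::-1],None,fx=2,fy=2))
E
```

```text
[-0.97064938  0.05040249  0.91229521] 0.04508503517911993
5.0167 [ 0.51814395 -0.1255813   0.15704611] [-0.70182545  0.13009755  0.04584214]
[240.34249983 208.73436953] [260.08202755 208.74936742]
[262 198  10  25 163] [266.23312883 210.34355828]
[249 243   4   5  15] [250.4        245.33333333]
```

View pics/w2c.png

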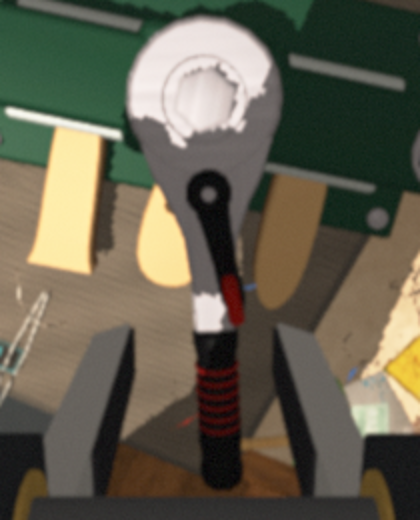

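The tab now sits at (266,210), on the right of the handle line, so the lever is flipped. Now the handle strokes.

```bash
cat >> h.py <<'E'
def swing(a0,a1,r=.14,z=.122,v=.16):
    n=int(np.ceil(abs(a1-a0)/.36))
    for a in np.linspace(a0,a1,n+1)[1:]:
        robot.move_linear(at(pol(a,r),z),v,frame=Rz(a+YAW))
E
python3 - <<'E'
from h import *
for a in np.linspace(-1.25,.9,8):
    q=robot.ik(at(pol(a,.14),.122),Rz(a+YAW));print(round(a,2),None if q is None else np.round(q,2))
a=.26
robot.move_linear(at(pol(a,.14),.21),.15,frame=Rz(a+YAW))
robot.gripper_to(.034)
robot.move_linear(at(pol(a,.14),.122),.12)
print(robot.get_state()['force'])
try:
    swing(a,.9);s=robot.get_state();print(s['time'],s['force'],s['moment'],s['qpos'])
except robot.PlanningError as e:print(e)
im=robot.grab_frame('scene');cv2.imwrite('pics/s2.png',im[:,:,::-1])
E
```

```text
-1.25 [-0.75  0.43  0.72  2.01 -0.37  0.84 -2.44]
-0.94 [ 0.21  0.31 -0.38  2.06  0.16  0.8  -2.58]
-0.64 [ 0.32  0.28 -0.42  2.11  0.16  0.78 -2.2 ]
-0.33 [ 0.44  0.26 -0.45  2.13  0.16  0.78 -1.8 ]
-0.02 [ 0.55  0.28 -0.47  2.11  0.18  0.78 -1.41]
0.29 [ 0.64  0.32 -0.48  2.06  0.21  0.8  -1.05]
0.59 [ 0.7   0.39 -0.51  1.98  0.25  0.84 -0.72]
0.9 [ 0.73  0.46 -0.53  1.88  0.3   0.88 -0.41]
[-0.61692557  0.33562253  0.10009851]
8.925 [-0.39141265 -0.1883659  -0.7648578 ] [ 0.03515277 -0.0223118  -0.00994299] [ 0.75362235  0.46649448 -0.57000258  1.87889632  0.31847604  0.88730214
 -0.43788389]
```

View pics/s2.png

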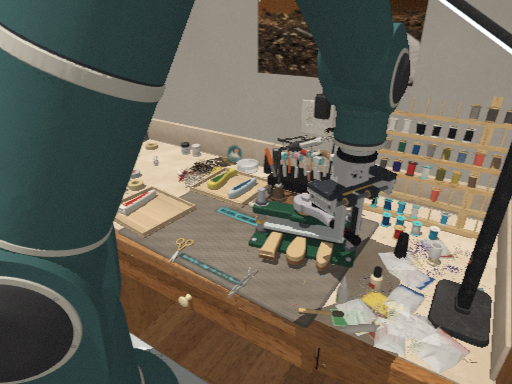

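The scene view shows the gripper straddling the handle, swung right to a = 0.9, with nothing nearby disturbed. More strokes now.

```bash
python3 - <<'E'
from h import *
a=.9
try:
    for z in (.123,.126):
        swing(.9,-.97,z=z,v=.17); s=robot.get_state();print(s['time'],s['force'],s['qpos'][6])
        swing(-.97,.9,z=z,v=.15); s=robot.get_state();print(s['time'],s['force'],s['moment'])
except robot.PlanningError as e:print('ERR',e)
s=robot.get_state();print(s['time'],s['ee_pos'],s['qpos'])
im=robot.grab_frame('scene');cv2.imwrite('pics/s3.png',im[:,:,::-1])
im0=cv2.imread('pics/s2.png')
c=[cv2.resize(x[185:280,235:365],None,fx=3,fy=3,interpolation=cv2.INTER_CUBIC) for x in (im0,im[:,:,::-1])]
cv2.imwrite('pics/s3c.png',np.hstack(c))
E
```

```text
11.775 [-0.07518657  0.6360681   0.12714447] -2.5836624679469447
14.575 [-1.46685588  1.57272414 -0.42806913] [0.21348195 0.11308011 0.01017323]
17.3917 [0.3383036  0.01929198 0.3841129 ] -2.583723772122279
20.2083 [-1.13903526  0.63136523  0.50364824] [ 0.20611207  0.14273137 -0.06474542]
20.2083 [ 0.51497583 -0.1905081   0.12582363] [ 0.75309258  0.46036667 -0.56919617  1.87653357  0.31225512  0.89414436
 -0.43388499]
```

View pics/s3c.png

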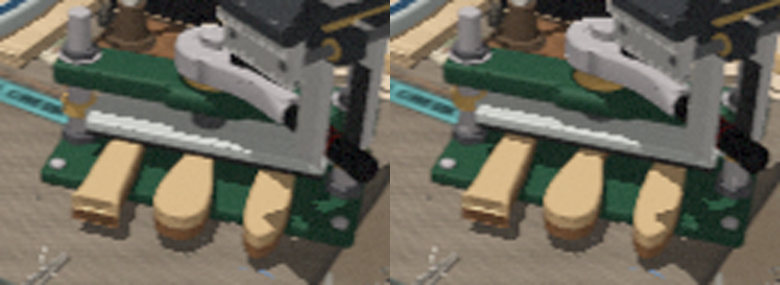

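The right-hand crop shows the hub and platen strip about 2.7 px higher than before, so the screw is loosening. I'll do one more shorter stroke for margin, measure the rise, then let go of the handle.

```bash
python3 - <<'E'
from h import *
swing(.9,-.5,z=.127,v=.17); swing(-.5,.9,z=.127,v=.15)
robot.move_linear(at(pol(.88,.14),.127),.1)
robot.move_linear(at(pol(.88,.14),.24),.2)
R=Rz(YAW)
G=AX+np.array([[np.cos(YAW),-np.sin(YAW)],[np.sin(YAW),np.cos(YAW)]])@np.array([-.09,.064])
robot.move_ptp(at(G,.22),R); robot.gripper_to(.05)
s=robot.get_state();print(s['time'],s['ee_pos'],G,s['force'])
sc=robot.grab_frame('scene')[:,:,::-1];cv2.imwrite('pics/s4.png',sc)
w=robot.grab_frame('wrist')[:,:,::-1];cv2.imwrite('pics/w4.png',w)
# platen rise: left part of the white strip, subpixel
f=lambda n:cv2.cvtColor(cv2.imread(n) if isinstance(n,str) else n,cv2.COLOR_BGR2GRAY).astype(np.float32)
for n in('pics/s0','pics/s2.png','pics/s3.png'):
    i=f('pics/scene0.png' if n=='pics/s0' else n);t=np.ascontiguousarray
    print(n,[cv2.phaseCorrelate(t(i[y:y+24,x:x+28]),t(f(sc)[y:y+24,x:x+28]),cv2.createHanningWindow((28,24),cv2.CV_32F)) for x,y in((258,212),(268,212))])
p=at(AX,.04)
print('px per mm',proj('scene',p+[0,0,.01])-proj('scene',p))
for z in (.038,):
  for q in((-.11,.045),(-.11,.083),(-.09,.064)):
    xy=AX+np.array([[np.cos(YAW),-np.sin(YAW)],[np.sin(YAW),np.cos(YAW)]])@np.array(q);print(q,proj('wrist',at(xy,z)))
E
```

```text
26.875 [ 0.47670676 -0.02219631  0.21999944] [ 0.47667967 -0.02206607] [-0.24977448 -0.4533613   0.75150476]
pics/s0 [((1.0760232148025892, -1.6979237430194942), 0.29581466052267286), ((-0.3495859173658218, -1.4059438343891415), 0.38892790112230513)]
pics/s2.png [((0.778635882152031, -1.1440886142879574), 0.2876611497667101), ((-0.34418088901930055, -1.0866416360935869), 0.4493646873368157)]
pics/s3.png [((0.5024396201351902, -1.1948552926462028), 0.7315353486273024), ((0.5292607859575735, -0.8876980879566077), 0.698887809117635)]
px per mm [ 0.21812982 -3.30382789]
(-0.11, 0.045) [266.54140689 193.27814999]
(-0.11, 0.083) [235.04422964 193.27356262]
(-0.09, 0.064) [250.78082296 177.12701761]
```

View pics/w4.png

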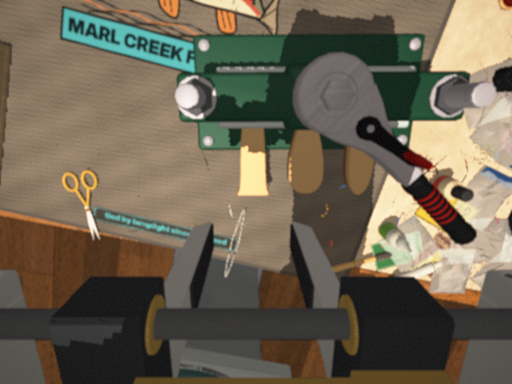

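View pics/s4.png

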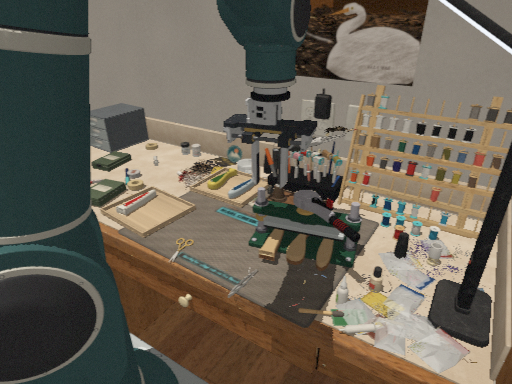

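The wrist view shows the popper nose at (238–268, 194), about 2 px right of the prediction. The handle is parked to the right, clear of it. I'll check the screw's rise by triangulating the red tab and rings.

```bash
python3 - <<'E'
from h import *
def red(im,box,mn):
    h=cv2.cvtColor(im,cv2.COLOR_BGR2HSV);x0,x1,y0,y1=box
    k=((h[...,0]<8)|(h[...,0]>172))&(h[...,1]>130)&(h[...,2]>50);q=np.zeros_like(k);q[y0:y1,x0:x1]=k[y0:y1,x0:x1]
    N,l,s,ce=cv2.connectedComponentsWithStats(q.astype(np.uint8),connectivity=8)
    return [(s[j].tolist(),ce[j].round(1)) for j in range(1,N) if s[j][4]>=mn]
w=cv2.imread('pics/w4.png');s=cv2.imread('pics/s4.png')
for r in red(w,(395,450,140,225),8):print('w',r)
for r in red(s,(310,360,185,245),3):print('s',r)
# strip edge profile: brightness centroid near columns
for n in('scene0','s2','s3','s4'):
    g=cv2.cvtColor(cv2.imread(f'pics/{n}.png'),cv2.COLOR_BGR2HSV)
    print(n,[g[205:236,c,1].tolist() for c in(268,280)])
t=robot.grab_frame('top')[:,:,::-1];cv2.imwrite('pics/t4.png',t)
for r in red(t,(320,375,190,250),2):print('t',r)
E
```

```text
w ([403, 151, 31, 19, 270], array([417.2, 160. ]))
w ([415, 176, 31, 32, 279], array([431.5, 194.2]))
w ([426, 196, 19, 16, 94], array([436.5, 205.3]))
w ([430, 201, 20, 24, 217], array([441.9, 214.6]))
s ([326, 199, 8, 10, 56], array([329.2, 202.9]))
s ([333, 219, 15, 12, 81], array([339.3, 224. ]))
scene0 [[108, 133, 119, 107, 92, 106, 151, 105, 161, 109, 36, 45, 5, 8, 8, 12, 10, 8, 8, 9, 8, 8, 9, 6, 18, 61, 149, 143, 132, 108, 110], [114, 140, 121, 116, 136, 99, 82, 104, 113, 117, 128, 101, 78, 10, 5, 10, 8, 10, 8, 7, 8, 8, 9, 9, 9, 8, 7, 108, 99, 99, 103]]
s2 [[113, 123, 116, 101, 99, 117, 134, 109, 115, 121, 40, 44, 7, 5, 9, 7, 9, 9, 7, 6, 6, 6, 7, 9, 16, 7, 74, 101, 130, 81, 60], [123, 118, 126, 116, 129, 109, 89, 116, 104, 115, 108, 113, 66, 7, 13, 11, 5, 11, 7, 6, 7, 6, 6, 7, 8, 9, 3, 94, 92, 94, 98]]
s3 [[111, 113, 110, 100, 90, 124, 108, 144, 118, 119, 43, 5, 11, 14, 7, 8, 6, 7, 6, 7, 9, 6, 19, 50, 115, 89, 125, 125, 108, 130, 80], [110, 120, 118, 123, 116, 109, 92, 107, 107, 106, 135, 132, 70, 9, 7, 11, 11, 8, 7, 7, 7, 8, 7, 6, 32, 72, 98, 103, 89, 96, 98]]
s4 [[115, 185, 98, 163, 119, 124, 112, 99, 145, 108, 40, 10, 8, 8, 10, 10, 12, 9, 12, 9, 5, 39, 34, 96, 62, 103, 70, 93, 133, 148, 64], [109, 133, 138, 138, 109, 109, 147, 118, 128, 102, 124, 153, 62, 13, 5, 13, 10, 10, 3, 7, 12, 9, 9, 13, 87, 103, 109, 107, 104, 109, 104]]
t ([357, 214, 1, 2, 2], array([357. , 214.5]))
t ([359, 215, 1, 2, 2], array([359. , 215.5]))
t ([359, 219, 3, 4, 5], array([359.8, 220.6]))
t ([362, 218, 7, 7, 18], array([364.7, 220.8]))
```

```bash
python3 - <<'E'
from h import *
def tri(a,b):
    (o1,d1),(o2,d2)=a,b;k=np.linalg.lstsq(np.c_[d1,-d2],o2-o1,rcond=None)[0];return o1+k[0]*d1,o2+k[1]*d2
p,q=tri(ray('wrist',(417.2,160)),ray('scene',(329.2,202.9)));print('tab',p,q)
p=(p+q)/2;v=p[:2]-AX;print(np.hypot(*v),np.arctan2(-v[1],-v[0])-YAW)
# popper sides in wrist image -> press frame
w=cv2.imread('pics/w4.png');h=cv2.cvtColor(w,cv2.COLOR_BGR2HSV)
k=((h[...,0]>10)&(h[...,0]<28)&(h[...,1]>60)&(h[...,2]>70)).astype(np.uint8);k[:125]=0;k[200:]=0;k[:,:225]=0;k[:,275:]=0
for r in range(150,196,8):
    u=np.where(k[r])[0]
    if len(u)>5:
        for e in(u[0]-.5,u[-1]+.5):
            xy=onz('wrist',(e,r),.038)[:2]-AX;c,s=np.cos(YAW),np.sin(YAW);print(r,e,np.round([c*xy[0]+s*xy[1],-s*xy[0]+c*xy[1]],4))
E
```

```text
tab [ 0.54382877 -0.1379187   0.15684017] [ 0.54345023 -0.13735844  0.15653166]
0.07945268317409357 0.9145715121948633
150 224.5 [-0.0578  0.0944]
150 274.5 [-0.0578  0.0366]
158 224.5 [-0.0671  0.0946]
158 274.5 [-0.0671  0.0363]
166 224.5 [-0.0766  0.0949]
166 274.5 [-0.0766  0.0361]
174 224.5 [-0.0862  0.0951]
174 274.5 [-0.0862  0.0359]
182 224.5 [-0.096   0.0954]
182 274.5 [-0.096   0.0357]
190 224.5 [-0.1059  0.0956]
190 274.5 [-0.1059  0.0355]
```

The tab has risen 13 mm, which is about 5 rad of screw, so the platen is well clear. Now I draw the popper out.

```bash
cat >> h.py <<'E'
def fr(o,yaw,q): c,s=np.cos(yaw),np.sin(yaw);return np.array(o)+np.array([[c,-s],[s,c]])@np.array(q)
TR=np.array([.4814,.3949]);TY=-.106
E
python3 - <<'E'
from h import *
g=fr(AX,YAW,(-.09,.0615))
robot.move_linear(at(g,.12),.2)
print(robot.move_linear(at(g,.0355),.08,threshold=8),robot.get_state()['ee_pos'])
robot.gripper_to(.02);s=robot.get_state();print(s['opening'],s['grasp_force'],s['force'])
if .024<s['opening']<.037:
    robot.move_linear(at(g,.0375),.03)
    print(robot.move_linear(at(fr(AX,YAW,(-.185,.0615)),.038),.08,threshold=20))
    s=robot.get_state();print(s['opening'],s['force'],s['ee_pos'])
    robot.move_linear(at(fr(AX,YAW,(-.185,.0615)),.16),.15)
    s=robot.get_state();print(s['time'],s['opening'],s['force'])
    t=fr(TR,TY,(-.05,-.042));robot.move_ptp(at(t,.16),Rz(TY))
    robot.pause(.2);sc=robot.grab_frame('scene')[:,:,::-1];tp=robot.grab_frame('top')[:,:,::-1];w=robot.grab_frame('wrist')[:,:,::-1]
    cv2.imwrite('pics/w5.png',w);cv2.imwrite('pics/s5.png',sc);cv2.imwrite('pics/t5.png',tp)
    o=np.hstack([cv2.resize(w,(400,300)),cv2.resize(sc[150:285,90:270],(400,300))]);cv2.imwrite('pics/c5.png',o)
    print(robot.get_state()['time'],robot.get_state()['ee_pos'])
    for q in((.09,.1),(.09,-.1)):print(q,proj('wrist',at(fr(TR,TY,q),.016)))
E
```

```text
False [ 0.47752343 -0.02455341  0.03591684]
0.029832384343813603 29.8187318444252 [-0.5253799   1.71716833  2.22003169]
False
0.030131570985605084 [-0.12919921 -0.60348658 -0.66057689] [ 0.38474172 -0.0441158   0.03803776]
31.8917 0.029662178182132324 [-0.69256068 -0.60273539 -1.09378148]
33.7417 [0.42747662 0.35808303 0.16007374]
(0.09, 0.1) [98.04500991 41.05775988]
(0.09, -0.1) [312.32590743  40.88912219]
```

View pics/c5.png

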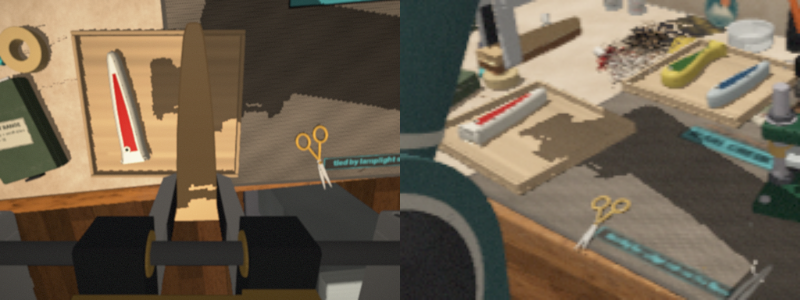

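The body is held level over the free half of the tray. The back rim at columns 96–313 matches the prediction of 98–312. Lowering it now.

```bash
python3 - <<'E'
from h import *
t=fr(TR,TY,(-.05,-.042))
robot.move_linear(at(t,.05),.12)
hit=robot.move_linear(at(t,.0268),.03,threshold=6);s=robot.get_state();print(hit,s['ee_pos'],s['force'])
robot.gripper_to(.05);robot.move_linear(at(t,.2),.12);robot.pause(.3)
print(robot.get_state()['time'],robot.get_state()['opening'])
sc=robot.grab_frame('scene')[:,:,::-1];w=robot.grab_frame('wrist')[:,:,::-1]
cv2.imwrite('pics/c6.png',np.hstack([cv2.resize(w,(400,300)),cv2.resize(sc[150:285,90:270],(400,300))]));cv2.imwrite('pics/s6.png',sc)
E
```

```text
True [0.42697002 0.35830074 0.02670463] [-1.21214837 -1.01318503  8.10291803]
38.0 0.049832136607822944
```

View pics/c6.png

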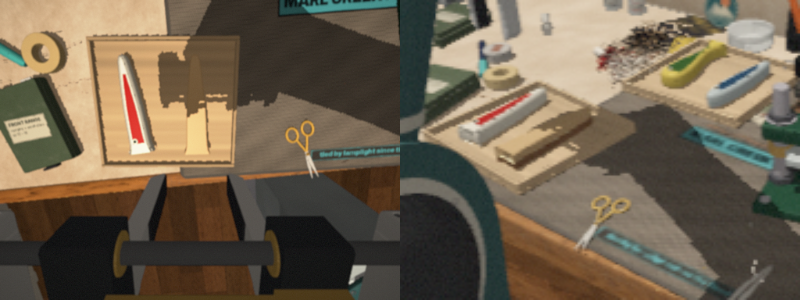

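The popper body lies flat in the tray beside the sample, and the robot is clear of everything, so I'm handing in.

```bash
python3 -c "
from rig import robot
print(robot.sign_off())"
```

```text
the job is handed in; nothing more can be done
None
```

The job is handed in: I flipped the lever, backed the screw off by about 5 rad (judged from the images), and laid the popper body flat in the near tray beside the painted popper at about 38 s; the hand-in call gave no verdict.

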